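# Make up the breakfast and supper caddies

## Task

Make up the two table caddies from the stock on the worktop: the pale breakfast caddy gets the jam jar in its wide bay and the salt shaker in its narrow one; the dark supper caddy gets the pepper mill in its wide bay and the red-capped herb jar and the orange-capped paprika jar in its two narrow bays, either way round. Stand everything upright on the bay floors, set down gently without dropping or tipping anything over, and leave the yoghurt tub, the lemon and the apple where they are.

Things in the scene. Friction and masses are not known exactly. Their poses are not given: they have to be found in the camera images.
- breakfast_caddy: Pale wooden open caddy, two bays, 180 x 108 mm, left or right of the stock. Narrow bay (salt): 62 mm along x by 92, centre x = -49 mm, y = 0. Wide bay (jam): 92 x 92, centre x = +34. Floors 10 mm, sides 44 mm, dividers 40 mm, slotted ends 60 mm above its underside. Origin under its centre, x along the row of bays, z up. Loose, 0.8 kg.
- supper_caddy: Dark wooden open caddy, three bays, 234 x 94 mm, left or right of the stock. Narrow bays (spice jars): 62 mm along x by 78, centres x = -76 and -8 mm, y = 0. Wide bay (mill): 78 x 78, centre x = +68. Floors 10 mm, sides 44 mm, dividers 40 mm, slotted ends 60 mm above its underside. Origin under its centre, x along the row of bays, z up. Loose, 0.9 kg.
- jam_jar: Round jar of red strawberry jam with a white lid, 72 mm across the body, 102 mm tall; lid 66 mm across, from 91 mm up to the top; can be gripped across lid and shoulder, about 68 mm; 0.5 kg. Origin at the centre of its underside, z up; stands upright on the worktop.
- salt_shaker: Small round salt shaker, clear glass with white salt and a grey pierced top, 44 mm across, 90 mm tall; the grey head above 66 mm height is about 34 mm across and is the place to grip; 0.1 kg. Origin at the centre of its underside, z up; stands upright on the worktop.
- herb_jar: Round glass spice jar with green leafy label and a red screw cap whose top has a green mark, 45 mm across, 106 mm tall (the straight cap covers the top 20 mm); grip by the cap; 0.11 kg. Origin at the centre of its underside, z up; stands upright on the worktop.
- paprika_jar: Round glass spice jar with black label, brown-red contents and an orange-red screw cap whose top has a black mark, 45 mm across, 106 mm tall (the straight cap covers the top 20 mm); grip by the cap; 0.11 kg. Origin at the centre of its underside, z up; stands upright on the worktop.
- pepper_mill: Tall dark-brown turned wooden pepper mill, 58 mm across the foot, 170 mm tall; its round head, 49 mm across between 123 and 159 mm height, carries a small steel knob and is the place to grip; the head does not turn or come off; 0.18 kg. It is the only tall thing among the stock. Origin at the centre of its underside, z up; stands upright on the worktop.
- yoghurt_tub: Light-blue yoghurt tub with foil top, 72 mm across, 72 mm tall. Origin at the centre of its underside, z up; stands upright on the worktop. Not wanted in either caddy: a bystander to leave where it is.
- lemon: Yellow lemon, 78 x 55 x 56 mm, lying on the worktop; origin at the centre of its underside. Not wanted in either caddy: a bystander to leave where it is.
- apple: Red and yellow apple, about 80 mm across, 69 mm tall, standing on the worktop; origin at the centre of its underside. Not wanted in either caddy: a bystander to leave where it is.
Not all that is in view belongs to the job. What is shaped like the herb_jar but purple is not meant. Leave any blue look-alike of the salt_shaker alone.

How it is judged:
At the end, for the whole second after the job is handed in: Each of the five things stands upright (0.1 rad) and at rest on its bay's floor, axis within 13 mm of the bay centre along the row; jam and salt in the pale caddy, mill and both jars in the dark one, caddies level on the worktop; tub, lemon and apple within 30 mm of their starts (x of jam_jar in the frame of breakfast_caddy between 0.02 and 0.048 m and y of jam_jar in the frame of breakfast_caddy between -0.016 and 0.016 m and x of salt_shaker in the frame of breakfast_caddy between -0.062 and -0.036 m and y of salt_shaker in the frame of breakfast_caddy between -0.03 and 0.03 m and x of pepper_mill in the frame of supper_caddy between 0.054 and 0.082 m and y of pepper_mill in the frame of supper_caddy between -0.014 and 0.014 m and (((x of herb_jar in the frame of supper_caddy between -0.089 and -0.063 m and y of herb_jar in the frame of supper_caddy between -0.022 and 0.022 m) and (x of paprika_jar in the frame of supper_caddy between -0.021 and 0.005 m and y of paprika_jar in the frame of supper_caddy between -0.022 and 0.022 m)) or ((x of paprika_jar in the frame of supper_caddy between -0.089 and -0.063 m and y of paprika_jar in the frame of supper_caddy between -0.022 and 0.022 m) and (x of herb_jar in the frame of supper_caddy between -0.021 and 0.005 m and y of herb_jar in the frame of supper_caddy between -0.022 and 0.022 m))) and z of jam_jar in the frame of breakfast_caddy between 0.005 and 0.014 m and angle between each of jam_jar, salt_shaker, herb_jar, paprika_jar, pepper_mill's own z axis and vertical below 0.1 rad and linear speed of each of jam_jar, salt_shaker, herb_jar, paprika_jar, pepper_mill below 0.03 m/s and z of salt_shaker in the frame of breakfast_caddy between 0.005 and 0.014 m and z of herb_jar in the frame of supper_caddy between 0.005 and 0.014 m and z of paprika_jar in the frame of supper_caddy between 0.005 and 0.014 m and z of pepper_mill in the frame of supper_caddy between 0.005 and 0.014 m and angle between each of breakfast_caddy, supper_caddy's own z axis and vertical below 0.06 rad and height (world z) of each of breakfast_caddy, supper_caddy below 0.01 m and distance of each of yoghurt_tub, lemon, apple from where it was at the start of the episode below 0.03 m); the robot touches nothing.
It fails at once if the yoghurt tub, the lemon or the apple pushed more than 30 mm away (distance of any of yoghurt_tub, lemon, apple from where it was at the start of the episode above 0.03 m).
It fails at once if a thing of the kits dropped (falling free at more than 0.8 m/s, a fall of some 30 mm) ((linear speed of jam_jar above 0.8 m/s and contact force between the fingers and jam_jar below 0.05 N) or (linear speed of salt_shaker above 0.8 m/s and contact force between the fingers and salt_shaker below 0.05 N) or (linear speed of herb_jar above 0.8 m/s and contact force between the fingers and herb_jar below 0.05 N) or (linear speed of paprika_jar above 0.8 m/s and contact force between the fingers and paprika_jar below 0.05 N) or (linear speed of pepper_mill above 0.8 m/s and contact force between the fingers and pepper_mill below 0.05 N)).
It fails at once if a thing of the kits tipped over (angle between any of jam_jar, salt_shaker, herb_jar, paprika_jar, pepper_mill's own z axis and vertical above 0.6 rad).
It also fails if it takes over 136 s, if anything falls off the work surface, if the arm or the gripper's body presses on something with over 40 N, if the wrist force passes 120 N, or if a joint passes its speed limit or range.

## Robot

A 7-joint arm with a two-finger parallel gripper is mounted at the origin on the work surface; the furniture and walls round the work are solid. World frame = base frame: x ahead of the robot, y to its left, z up, the work surface at z = 0. Lengths are in m, angles in rad, forces in N, time in s.
With the tool pointing down it reaches from about 0.4 to 0.85 m from the base axis. Payload 6.9 kg.
Tool frame: the origin (TCP) lies on the centre line of the jaws, within the pads' length; the fingertips stand 8 mm ahead of it and the grasp point (between the pads) lies 11 mm behind it; z points along the fingers, y is the line along which they close (so a half turn about z gives the same grasp; the last joint's range is limited). The gripper opens to 85 mm and grips with 20 to 120 N. Pads are 22 mm wide; open, the fingers measure 114 mm over their backs; the gripper's body (76 mm by 85 mm) begins 54 mm behind the grasp point. The pads swing forward as they close: fully open they stand 13 mm farther back than shut.
Start: joints at [-1.216, 0.507, -0.238, 1.5, 0.126, 1.149, -0.155], TCP at [0.155, 0.606, 0.239] pointing down, gripper open.
Joint ranges: [-3.08, 3.08], [-0.24, 2.05], [-1.43, 1.35], [0, 2.5], [-1.52, 4.66], [0.17, 1.96], [-2.89, 2.89]. Speed limits (rad/s): [2.39, 2.39, 3.14, 3.14, 3.14, 3.14, 3.14].

## Interface

Orientations are given as a 3x3 rotation matrix whose columns are the frame's x, y, z axes.
In Python, from plant import ctrl, camera gives the robot as it stands.
- The arm moves only by the shell command python3 -m handwheel 'ROWS' [FORCE]. ROWS is text: rows parted by semicolons, each of 7 numbers parted by spaces: the turn, a rotation vector about the tool's x, y, z in degrees, then the shift along the tool's x, y, z in m, then the opening, from 0 (shut) to 1 (fully open). In form: ax ay az tx ty tz hand; .... A call has 1 to 20 rows; each row is the pose to reach, as a shift and turn from the pose commanded when the call began, along the tool's axes at that moment; what a row does not reach only later rows make up. A row lasts 1/8 s, in which the tool goes at most 62.5 mm and 10.7 degrees, less where a joint would pass 70% of its speed; a pose out of reach is approached as far as the arm can. A call with a gripper value outside its range is refused whole. The fingers move at their own pace and stop on an object; FORCE is the grip in N (left out, the last holds). Time passes only in rows, so rows that repeat a pose let the fingers close. It gives the time, the measured TCP pose, the force and the opening at its end, in the units of the state.
- ctrl.sense(): the state, without advancing time (a new reading comes with each control period).
- camera(name): name is "side" or "top" or "wrist"; returns a dict with "img" (400x640x3 uint8, blue, green, red), "z_map" (400x640 float32, m along the optical axis (not along the pixel's ray), 0 where there is no reading), "mtx" (3x3 intrinsics, pixels), "position" and "orientation" of the camera in the world; the wrist camera has in their place "hand_eye" (4x4, takes a point from camera to tool coordinates, whose origin is the TCP and whose axes are the flange's). Camera axes: x right, y up, looking along -z (the intrinsics and any distortion apply to the point x, -y, -z); pixel columns grow to the right and rows downward; lengths in m; the calibration is good to about 2 mm. A picture is of the moment at which its call begins: read the wrist's pose just before it.
- ctrl.finish_job(): hands the job in, once; it reports no verdict.
The state is a dict: "time": time; "joint_pos": joint angles; "joint_velocities": joint speeds; "tau": joint torques, N m; "position": TCP position; "tcp_rot": TCP orientation; "force": force on the tool from outside, world axes, zero at the start; "ft_torque": the same for the moment, N m; "finger_gap": finger opening in m.
Only numpy, scipy, OpenCV 4.12 (cv2) and the standard library are available. Lean on these libraries where they do the work, as an engineer would, in place of code of your own. Each camera call takes 0.05 s, during which the arm holds its last target. There are 200 camera calls.

## Working session

There is one attempt and no reset: what is moved stays moved. The work goes in short steps, Python scripts to look and compute and a shell command to move; the robot and the scene stay as the last step left them, time stands still between calls to the robot, and variables do not carry over. Pictures are saved under pics/ and viewed, on a budget of 14 in all, crops included, one or two more only if the job needs it, and the job is handed in when it is done.

```bash
ls; mkdir -p pics; cat > h.py <<'E'
import numpy as np, cv2
from plant import ctrl, camera
np.set_printoptions(precision=4, suppress=True)
def cam(name):
    s=ctrl.sense(); c=camera(name)
    if name=="wrist":
        T=np.eye(4); T[:3,:3]=np.array(s["tcp_rot"]); T[:3,3]=s["position"]
        M=T@np.array(c["hand_eye"]); c["R"]=M[:3,:3]; c["p"]=M[:3,3]
    else:
        c["R"]=np.array(c["orientation"]); c["p"]=np.array(c["position"])
    return c
def cloud(c):
    z=c["z_map"]; K=np.array(c["mtx"]); v,u=np.mgrid[:z.shape[0],:z.shape[1]]
    P=np.stack([(u-K[0,2])/K[0,0]*z,-(v-K[1,2])/K[1,1]*z,-z],-1)
    W=P@c["R"].T+c["p"]; W[z==0]=np.nan; return W
def plane(c,u,v,h):
    K=np.array(c["mtx"]); d=c["R"]@np.array([(u-K[0,2])/K[0,0],-(v-K[1,2])/K[1,1],-1]); return c["p"]+d*(h-c["p"][2])/d[2]
E
python3 - <<'E'
from h import *
print(ctrl.sense())
for n in ("top","side","wrist"):
    c=cam(n); cv2.imwrite(f"pics/{n}0.png",c["img"]); print(n,c["mtx"],c["p"],c["R"], [k for k in c])
    np.savez(f"{n}0.npz",W=cloud(c),img=c["img"],mtx=c["mtx"],p=c["p"],R=c["R"])
E
```

```text
pics
{'time': 0.0, 'joint_pos': array([-1.2155,  0.5083, -0.2375,  1.5011,  0.1257,  1.1489, -0.1548]), 'joint_velocities': array([ 0.0002, -0.0002, -0.002 ,  0.0025, -0.0001,  0.0007, -0.0014]), 'tau': array([  0.0014, -62.0593,  -2.1864, -24.9651,   0.0127,   0.0119,
         0.    ]), 'position': array([0.1545, 0.6051, 0.2384]), 'tcp_rot': array([[-0.969 ,  0.2472, -0.0004],
       [ 0.2472,  0.969 , -0.0017],
       [-0.    , -0.0018, -1.    ]]), 'force': array([0.3043, 0.4209, 0.6936]), 'ft_torque': array([ 0.018 , -0.0378,  0.004 ]), 'finger_gap': 0.08532151219305067}
top [[498.932    0.     315.1425]
 [  0.     498.932  205.9687]
 [  0.       0.       1.    ]] [0.3551 0.0088 1.5718] [[ 0.0294  0.9932 -0.1128]
 [-0.9995  0.0306  0.0094]
 [ 0.0128  0.1125  0.9936]] ['img', 'z_map', 'mtx', 'position', 'orientation', 'R', 'p']
side [[361.976    0.     322.3262]
 [  0.     361.976  194.9486]
 [  0.       0.       1.    ]] [0.3936 0.6908 0.5778] [[-0.9837  0.1044 -0.1466]
 [-0.1799 -0.6024  0.7777]
 [-0.0071  0.7913  0.6113]] ['img', 'z_map', 'mtx', 'position', 'orientation', 'R', 'p']
wrist [[276.1567   0.     316.2586]
 [  0.     276.1567 201.6131]
 [  0.       0.       1.    ]] [0.0793 0.6255 0.3719] [[ 0.2466 -0.9226 -0.2968]
 [ 0.9691  0.2345  0.0765]
 [-0.001  -0.3065  0.9519]] ['img', 'z_map', 'mtx', 'hand_eye', 'R', 'p']
```

View pics/top0.png

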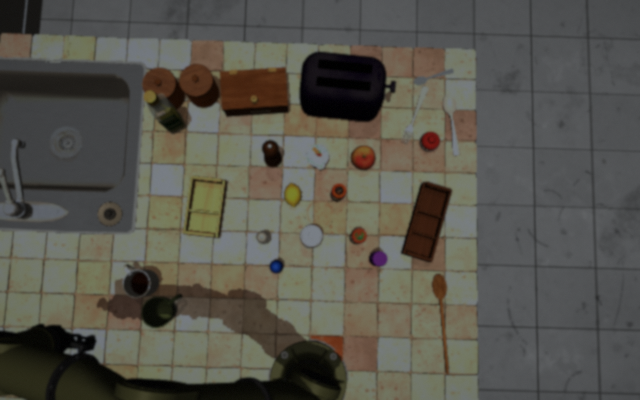

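View pics/side0.png

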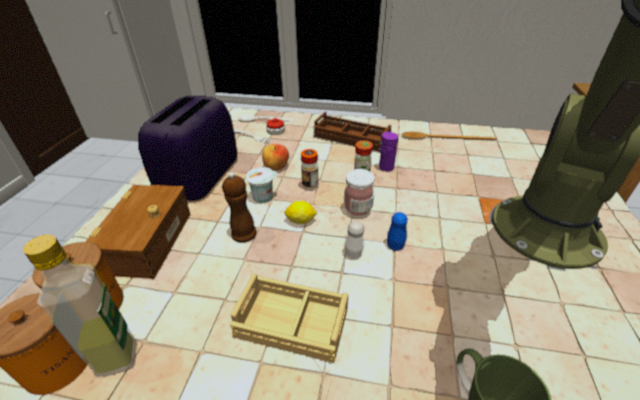

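Top view: mill (272,153), tub (319,158), apple (363,157), lemon (292,194), capped jars (339,191) and (358,235), purple look-alike (378,258), salt (263,237), blue look-alike (277,266), jam (312,236), pale caddy (206,208), dark caddy (427,222). In the side view the jars are at (309,168) and (364,155). I'll enlarge both jars to tell herb from paprika, and measure everything.

```bash
python3 - <<'E'
from h import *
t=np.load("top0.npz");s=np.load("side0.npz")
b=lambda im,g: np.clip(im.astype(float)*g,0,255).astype(np.uint8)
A=cv2.resize(b(s["img"][125:275,220:420],1.3),(800,600),interpolation=cv2.INTER_CUBIC)[:,:]
B=cv2.resize(b(t["img"][175:275,240:400],2.2),(480,300),interpolation=cv2.INTER_CUBIC)
C=cv2.resize(A,(480,300)) if 0 else cv2.resize(b(s["img"][140:215,280:410],1.3),(520,300),interpolation=cv2.INTER_CUBIC)
o=np.zeros((600,520,3),np.uint8);o[:300]=C;o[300:,:480]=B;cv2.imwrite("pics/crop1.png",o)
W=t["W"];z=W[...,2]
print("table z",np.nanmedian(z[270:300,340:420]))
# components above 25mm in stock region
m=((z>0.03)&(W[...,0]>0.2)&(W[...,0]<0.9)).astype(np.uint8)
n,l,st,ce=cv2.connectedComponentsWithStats(m)
for i in range(1,n):
    if st[i,4]>30:
        q=W[l==i]; h=np.nanmax(q[:,2]); top=q[q[:,2]>h-0.012]
        lo,hi=top.min(0),top.max(0)
        print(ce[i].round(),st[i,4],"h",h.round(3),"topmid",((lo+hi)/2)[:2].round(4),"ext",(hi-lo)[:2].round(3))
hsv=cv2.cvtColor(t["img"],cv2.COLOR_BGR2HSV)
for nm,(x0,y0,x1,y1) in dict(pale=(165,165,245,250),dark=(395,170,465,275)).items():
    sub=np.zeros(z.shape,bool); sub[y0:y1,x0:x1]=1
    m=(sub&(z>0.022)); cs,_=cv2.findContours(m.astype(np.uint8),cv2.RETR_EXTERNAL,cv2.CHAIN_APPROX_NONE)
    q=W[m][:,:2]; print(nm,m.sum(),z[m].max(),cv2.minAreaRect(q.astype(np.float32)))
    # divider/bay floor components
    f=(sub&(z<0.02)&(z>0.004)); print("floor px",f.sum())
E
```

```text
table z 0.0012235748064699514
[343.  94.] 3794 h 0.206 topmid [ 0.8639 -0.0735] ext [0.072 0.212]
[175.  96.] 2588 h 0.275 topmid [0.7858 0.4489] ext [0.033 0.033]
[253.  97.] 1915 h 0.109 topmid [0.8394 0.1884] ext [0.033 0.022]
[431. 139.] 252 h 0.058 topmid [ 0.7501 -0.3589] ext [0.02  0.032]
[ 15. 185.] 1127 h 0.181 topmid [0.5844 0.8813] ext [0.02  0.012]
[271. 152.] 370 h 0.176 topmid [0.6875 0.1328] ext [0.015 0.012]
[317. 155.] 438 h 0.083 topmid [ 0.6778 -0.0063] ext [0.073 0.067]
[363. 157.] 486 h 0.076 topmid [ 0.6888 -0.151 ] ext [0.057 0.056]
[204. 205.] 699 h 0.068 topmid [0.5181 0.3359] ext [0.185 0.103]
[428. 220.] 839 h 0.069 topmid [ 0.4939 -0.3527] ext [0.242 0.132]
[293. 194.] 316 h 0.063 topmid [0.5655 0.0682] ext [0.05  0.041]
[338. 191.] 219 h 0.116 topmid [ 0.5713 -0.0741] ext [0.041 0.042]
[110. 213.] 286 h 0.051 topmid [0.4851 0.6347] ext [0.062 0.049]
[311. 236.] 445 h 0.111 topmid [0.4358 0.0032] ext [0.065 0.062]
[358. 235.] 216 h 0.116 topmid [ 0.4396 -0.1365] ext [0.042 0.042]
[264. 236.] 156 h 0.098 topmid [0.4289 0.1513] ext [0.024 0.027]
[378. 258.] 226 h 0.115 topmid [ 0.374  -0.1989] ext [0.041 0.042]
[276. 266.] 156 h 0.098 topmid [0.3433 0.1064] ext [0.027 0.027]
[139. 282.] 829 h 0.102 topmid [0.2811 0.5087] ext [0.081 0.082]
[161. 302.] 340 h 0.115 topmid [0.2248 0.4374] ext [0.045 0.093]
[  8. 334.] 116 h 0.621 topmid [0.2019 0.5719] ext [0.004 0.017]
pale 778 0.06776283742314759 ((0.5182403326034546, 0.33561044931411743), (0.11022163182497025, 0.1801336705684662), 85.58397674560547)
floor px 2420
dark 955 0.06883521010301141 ((0.4941435754299164, -0.35328739881515503), (0.09751679748296738, 0.23487789928913116), 74.49577331542969)
floor px 2437
```

View pics/crop1.png

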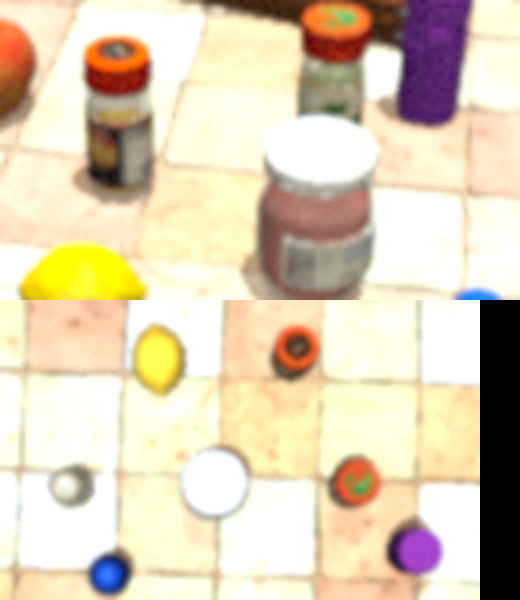

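Confirmed: the cap with the black mark at top (339,191) is the paprika jar, and the one with the green mark at (358,235) is the herb jar; the purple one is at (378,258). Next I'll measure which way round the caddies' bays lie.

```bash
python3 - <<'E'
from h import *
t=np.load("top0.npz")
W=t["W"];z=W[...,2]
for nm,c,a,L,w in (("pale",(.5182,.3356),-4.42,.09,.035),("dark",(.4941,-.3533),-15.5,.117,.03)):
    a=np.radians(a);d=W[...,:2]-c;x=d@[np.cos(a),np.sin(a)];y=d@[-np.sin(a),np.cos(a)]
    m=(abs(y)<w)&(abs(x)<L+.01)
    for x0 in np.arange(-L-.006,L+.006,.006):
        k=m&(x>=x0)&(x<x0+.006); print(nm,round(x0+.003,3),np.nanmedian(z[k]).round(3),np.nanmax(z[k]).round(3) if k.any() else '',end=' | ')
    print()
s=ctrl.sense();R=np.array(s["tcp_rot"])
print(R.T@(np.array([.4396,-.1365,.24])-s["position"]))
E
```

```text
pale -0.093 0.002 0.006 | pale -0.087 0.059 0.067 | pale -0.081 0.06 0.065 | pale -0.075 0.011 0.019 | pale -0.069 0.012 0.018 | pale -0.063 0.012 0.018 | pale -0.057 0.012 0.019 | pale -0.051 0.011 0.019 | pale -0.045 0.01 0.017 | pale -0.039 0.011 0.02 | pale -0.033 0.011 0.018 | pale -0.027 0.011 0.018 | pale -0.021 0.012 0.041 | pale -0.015 0.041 0.05 | pale -0.009 0.013 0.04 | pale -0.003 0.011 0.019 | pale 0.003 0.011 0.017 | pale 0.009 0.011 0.017 | pale 0.015 0.011 0.017 | pale 0.021 0.011 0.018 | pale 0.027 0.011 0.02 | pale 0.033 0.011 0.021 | pale 0.039 0.011 0.018 | pale 0.045 0.011 0.02 | pale 0.051 0.012 0.019 | pale 0.057 0.01 0.017 | pale 0.063 0.01 0.021 | pale 0.069 0.011 0.018 | pale 0.075 0.011 0.018 | pale 0.081 0.039 0.068 | pale 0.087 0.062 0.068 | pale 0.093 0.057 0.057 | 
dark -0.12 0.002 0.061 | dark -0.114 0.06 0.069 | dark -0.108 0.06 0.067 | dark -0.102 0.011 0.017 | dark -0.096 0.009 0.016 | dark -0.09 0.01 0.019 | dark -0.084 0.011 0.017 | dark -0.078 0.01 0.018 | dark -0.072 0.01 0.018 | dark -0.066 0.011 0.018 | dark -0.06 0.01 0.019 | dark -0.054 0.011 0.02 | dark -0.048 0.013 0.043 | dark -0.042 0.04 0.048 | dark -0.036 0.011 0.016 | dark -0.03 0.01 0.017 | dark -0.024 0.011 0.016 | dark -0.018 0.011 0.016 | dark -0.012 0.012 0.021 | dark -0.006 0.01 0.017 | dark 0.0 0.012 0.018 | dark 0.006 0.011 0.017 | dark 0.012 0.011 0.024 | dark 0.018 0.011 0.021 | dark 0.024 0.035 0.049 | dark 0.03 0.039 0.045 | dark 0.036 0.012 0.02 | dark 0.042 0.012 0.018 | dark 0.048 0.01 0.018 | dark 0.054 0.011 0.019 | dark 0.06 0.012 0.019 | dark 0.066 0.011 0.021 | dark 0.072 0.01 0.017 | dark 0.078 0.011 0.016 | dark 0.084 0.011 0.018 | dark 0.09 0.013 0.018 | dark 0.096 0.009 0.017 | dark 0.102 0.011 0.017 | dark 0.108 0.035 0.066 | dark 0.114 0.06 0.067 | dark 0.12 0.054 0.054 | 
[-0.4596 -0.6483 -0.0005]
```

```bash
python3 -m handwheel '0 0 0 -0.05 -0.05 0 1; 0 0 0 -0.378 -0.372 0 1; 0 0 0 -0.378 -0.372 0 1; 0 0 0 -0.378 -0.372 0 1; 0 0 0 -0.378 -0.372 0 1; 0 0 0 -0.378 -0.372 0 1; 0 0 0 -0.378 -0.372 0 1; 0 0 0 -0.378 -0.372 0 1; 0 0 0 -0.378 -0.372 0 1; 0 0 0 -0.378 -0.372 0 1; 0 0 0 -0.378 -0.372 0 0.8; 0 0 0 -0.378 -0.372 0 0.8; 0 0 0 -0.378 -0.372 0 0.8; 0 0 0 -0.378 -0.372 0 0.8'
python3 - <<'E'
from h import *
s=ctrl.sense();print(s["position"],s["tcp_rot"],s["finger_gap"],s["joint_pos"])
c=cam("wrist");cv2.imwrite("pics/w1.png",c["img"]);W=cloud(c);z=W[...,2]
m=((z>0.03)&(z<.2)).astype(np.uint8)
n,l,st,ce=cv2.connectedComponentsWithStats(m)
for i in range(1,n):
    if st[i,4]>200:
        q=W[l==i]; h=np.nanpercentile(q[:,2],98); top=q[q[:,2]>h-0.008]
        lo,hi=top.min(0),top.max(0)
        print(ce[i].round(),st[i,:5],"h",h.round(3),"topmid",((lo+hi)/2)[:2].round(4),"ext",(hi-lo)[:2].round(3))
E
```

```text
time: 1.9
position: [0.4286, 0.1522, 0.2393]
tcp_rot: [[-0.969, 0.246, -0.0], [0.246, 0.969, 0.0], [0.0, 0.0, -1.0]]
force: [0.0, -1.7, -0.1]
finger_gap: 0.0683
[0.4286 0.1522 0.2393] [[-0.9692  0.2462 -0.    ]
 [ 0.2462  0.9692  0.    ]
 [ 0.      0.     -1.    ]] 0.06826729950867177 [-0.3378  0.2416 -0.0725  1.9253  0.0209  0.9754  0.9022]
[258. 116.] [ 236   97   45   38 1341] h 0.088 topmid [0.3412 0.1083] ext [0.03  0.031]
[476. 206.] [ 425  132   99  150 5408] h 0.06 topmid [0.516 0.337] ext [0.185 0.105]
[315. 180.] [ 298  161   34   40 1067] h 0.088 topmid [0.4267 0.1515] ext [0.029 0.03 ]
[195. 219.] [ 154  182   82   75 4329] h 0.101 topmid [0.4345 0.0059] ext [0.066 0.066]
[ 23. 267.] [   0  185   64  194 4791] h 0.099 topmid [ 0.3782 -0.1864] ext [0.036 0.025]
[ 85. 251.] [  43  220   86   62 3096] h 0.106 topmid [ 0.4386 -0.1358] ext [0.044 0.045]
[281. 281.] [ 262  259   40   44 1323] h 0.054 topmid [0.5636 0.0679] ext [0.046 0.04 ]
[345. 332.] [328 322  36  21 540] h 0.058 topmid [0.6646 0.1364] ext [0.016 0.039]
[587. 368.] [ 538  329  102   71 3107] h 0.134 topmid [0.7546 0.4497] ext [0.014 0.038]
[179. 381.] [ 153  352   47   48 1244] h 0.064 topmid [ 0.6492 -0.1157] ext [0.127 0.116]
[447. 391.] [427 380  38  20 479] h 0.06 topmid [0.8152 0.2724] ext [0.005 0.035]
```

View pics/w1.png

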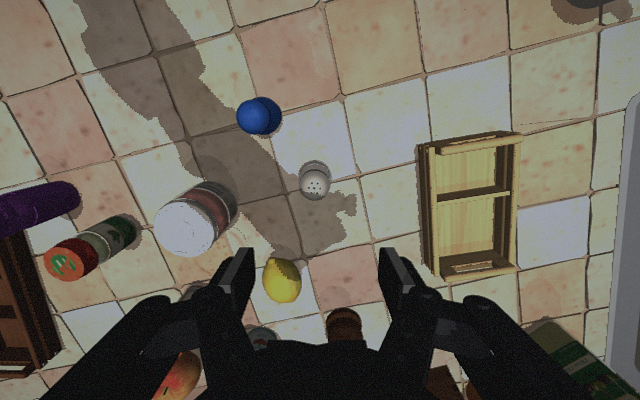

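Salt shaker (grey pierced head) at (315,180), blue look-alike at (258,116), jam at (195,219), pale caddy at (470,205). The wrist and top cameras agree to 2 mm. I'll pick up the salt.

```bash
python3 -m handwheel '0 0 0 0.001 -0.001 0.05 0.7; 0 0 0 0.001 -0.001 0.1 0.7; 0 0 0 0.001 -0.001 0.13 0.7; 0 0 0 0.001 -0.001 0.15 0.7; 0 0 0 0.001 -0.001 0.166 0.7; 0 0 0 0.001 -0.001 0.166 0.7; 0 0 0 0.001 -0.001 0.166 0.2; 0 0 0 0.001 -0.001 0.166 0.2; 0 0 0 0.001 -0.001 0.166 0.2; 0 0 0 0.001 -0.001 0.166 0.2; 0 0 0 0.001 -0.001 0.166 0.2; 0 0 0 0.001 -0.001 0.166 0.2' 30
```

```text
time: 3.45
position: [0.4282, 0.1512, 0.0741]
tcp_rot: [[-0.969, 0.247, 0.002], [0.247, 0.969, 0.001], [-0.001, 0.001, -1.0]]
force: [-0.6, 0.3, 6.2]
finger_gap: 0.0319
```

```bash
python3 -m handwheel '0 0 0 0 0 -0.03 0.2; 0 0 0 0 0 -0.07 0.2; 0 0 0 0 0 -0.11 0.2; 0 0 0 0.007 0.04 -0.11 0.2; 0 0 0 0.007 0.08 -0.11 0.2; 0 0 0 0.007 0.12 -0.11 0.2; 0 0 0 0.007 0.16 -0.11 0.2; 0 0 0 0.007 0.185 -0.11 0.2; 0 0 0 0.007 0.193 -0.11 0.2; 0 0 0 0.007 0.193 -0.11 0.2; 0 0 0 0.007 0.193 -0.08 0.2; 0 0 0 0.007 0.193 -0.05 0.2; 0 0 0 0.007 0.193 -0.03 0.2; 0 0 0 0.007 0.193 -0.02 0.2; 0 0 0 0.007 0.193 -0.014 0.2; 0 0 0 0.007 0.193 -0.011 0.2; 0 0 0 0.007 0.193 -0.011 0.2; 0 0 0 0.007 0.193 -0.011 0.2'
```

```text
time: 5.7
position: [0.4688, 0.3399, 0.0848]
tcp_rot: [[-0.969, 0.247, 0.001], [0.247, 0.969, 0.0], [-0.001, 0.001, -1.0]]
force: [-0.7, 0.3, -1.4]
finger_gap: 0.0314
```

```bash
python3 -m handwheel '0 0 0 0 0 0.0015 0.2; 0 0 0 0 0 0.0015 0.2; 0 0 0 0 0 0.0015 0.7; 0 0 0 0 0 0.0015 0.7; 0 0 0 0 0 0.0015 0.7; 0 0 0 0 0 -0.02 0.7; 0 0 0 0 0 -0.06 0.7; 0 0 0 0 0 -0.11 1; 0 0 0 0 0 -0.155 1; 0 0 0 0 0 -0.155 1; 0 0 0 0 0 -0.155 1'
python3 - <<'E'
from h import *
s=ctrl.sense();print(s["position"])
c=cam("wrist");cv2.imwrite("pics/w2.png",c["img"]);W=cloud(c);z=W[...,2]
k=(W[...,0]>.4)&(W[...,0]<.63)&(W[...,1]>.26)&(W[...,1]<.41)&(z<.2)
q=W[k&(z>.085)];print("salt",(q.min(0)+q.max(0))/2,q.max(0)-q.min(0))
q=W[k&(z>.03)&(z<.068)];print(cv2.minAreaRect(q[:,:2].astype(np.float32)))
E
```

```text
time: 7.08
position: [0.4682, 0.3394, 0.2387]
tcp_rot: [[-0.969, 0.247, -0.001], [0.247, 0.969, -0.0], [0.0, -0.001, -1.0]]
force: [0.2, 0.2, -0.5]
finger_gap: 0.0858
[0.4682 0.3394 0.2387]
salt [0.4673 0.3403 0.0921] [0.0331 0.0335 0.0141]
((0.5169517397880554, 0.3377285301685333), (0.11026354134082794, 0.18029458820819855), 85.30891418457031)
```

View pics/w2.png

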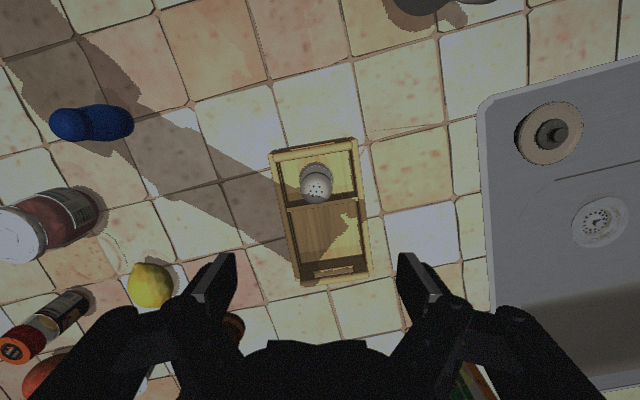

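Salt stands upright in the narrow bay (316,183), about 1 mm off. Next the jam.

```bash
python3 -m handwheel '0 0 0 -0.01 -0.05 0 1; 0 0 0 -0.02 -0.1 0 1; 0 0 0 -0.03 -0.16 0 1; 0 0 0 -0.04 -0.22 0 1; 0 0 0 -0.05 -0.28 0 1; 0 0 0 -0.05 -0.3325 0 1; 0 0 0 -0.05 -0.3325 0.05 1; 0 0 0 -0.05 -0.3325 0.09 1; 0 0 0 -0.05 -0.3325 0.12 1; 0 0 0 -0.05 -0.3325 0.145 1; 0 0 0 -0.05 -0.3325 0.163 1; 0 0 0 -0.05 -0.3325 0.163 1; 0 0 0 -0.05 -0.3325 0.163 0.5; 0 0 0 -0.05 -0.3325 0.163 0.5; 0 0 0 -0.05 -0.3325 0.163 0.5; 0 0 0 -0.05 -0.3325 0.163 0.5; 0 0 0 -0.05 -0.3325 0.163 0.5; 0 0 0 -0.05 -0.3325 0.163 0.5' 60
```

```text
time: 9.38
position: [0.4349, 0.0049, 0.077]
tcp_rot: [[-0.969, 0.248, 0.001], [0.248, 0.969, -0.0], [-0.001, 0.0, -1.0]]
force: [-3.3, -2.0, 8.0]
finger_gap: 0.0644
```

```bash
python3 -m handwheel '0 0 0 0 0 -0.01 0.5; 0 0 0 0 0 -0.03 0.5; 0 0 0 0 0 -0.06 0.5; 0 0 0 0 0 -0.1 0.5; 0 0 0 0 0 -0.13 0.5; 0 0 0 -0.002 0.02 -0.13 0.5; 0 0 0 -0.005 0.06 -0.13 0.5; 0 0 0 -0.01 0.1 -0.13 0.5; 0 0 0 -0.015 0.14 -0.13 0.5; 0 0 0 -0.018 0.18 -0.13 0.5; 0 0 0 -0.02 0.22 -0.13 0.5; 0 0 0 -0.023 0.26 -0.13 0.5; 0 0 0 -0.027 0.3 -0.13 0.5; 0 0 0 -0.03 0.33 -0.13 0.5; 0 0 0 -0.031 0.348 -0.13 0.5; 0 0 0 -0.031 0.348 -0.13 0.5; 0 0 0 -0.031 0.348 -0.13 0.5' && python3 -m handwheel '0 0 0 0 0 0.03 0.5; 0 0 0 0 0 0.06 0.5; 0 0 0 0 0 0.085 0.5; 0 0 0 0 0 0.1 0.5; 0 0 0 0 0 0.11 0.5; 0 0 0 0 0 0.116 0.5; 0 0 0 0 0 0.119 0.5; 0 0 0 0 0 0.119 0.5; 0 0 0 0 0 0.119 0.5'
```

```text
time: 11.5
position: [0.5505, 0.3336, 0.2061]
tcp_rot: [[-0.969, 0.248, -0.001], [0.248, 0.969, -0.001], [0.001, -0.002, -1.0]]
force: [-0.9, -1.0, -5.5]
finger_gap: 0.064
time: 12.62
position: [0.5511, 0.3349, 0.0878]
tcp_rot: [[-0.969, 0.247, 0.001], [0.247, 0.969, 0.0], [-0.001, 0.001, -1.0]]
force: [0.3, -0.2, -4.4]
finger_gap: 0.0645
```

```bash
python3 -m handwheel '0 0 0 0 0 0.0015 0.5; 0 0 0 0 0 0.0015 0.5; 0 0 0 0 0 0.0015 1; 0 0 0 0 0 0.0015 1; 0 0 0 0 0 0.0015 1; 0 0 0 0 0 0.0015 1; 0 0 0 0 0 -0.01 1; 0 0 0 0 0 -0.04 1; 0 0 0 0 0 -0.09 1; 0 0 0 0 0 -0.14 1; 0 0 0 0 0 -0.15 1; 0 0 0 0 0 -0.15 1'
python3 - <<'E'
from h import *
s=ctrl.sense();print(s["position"])
c=cam("wrist");W=cloud(c);z=W[...,2]
k=(W[...,0]>.4)&(W[...,0]<.65)&(W[...,1]>.26)&(W[...,1]<.41)&(z<.2)
q=W[k&(z>.103)];print("jam",(q.min(0)+q.max(0))/2,q.max(0)-q.min(0))
q=W[k&(z>.03)&(z<.068)];print(cv2.minAreaRect(q[:,:2].astype(np.float32)))
E
```

```text
time: 14.12
position: [0.551, 0.3348, 0.2384]
tcp_rot: [[-0.969, 0.247, 0.002], [0.247, 0.969, 0.001], [-0.001, 0.001, -1.0]]
force: [-0.2, -0.5, 0.0]
finger_gap: 0.085
[0.551  0.3348 0.2384]
jam [0.5508 0.3355 0.108 ] [0.0651 0.0652 0.0097]
((0.516704261302948, 0.3378741145133972), (0.11033226549625397, 0.1794353723526001), 85.27620697021484)
```

```bash
python3 -m handwheel '0 0 0 -0.001 -0.04 0 0.8; 0 0 0 -0.002 -0.1 0 0.8; 0 0 0 -0.003 -0.16 0 0.8; 0 0 0 -0.004 -0.22 0 0.8; 0 0 0 -0.005 -0.28 0 0.8; 0 0 0 -0.006 -0.34 0 0.8; 0 0 0 -0.007 -0.4 0 0.8; 0 0 0 -0.0075 -0.45 0 0.8; 0 0 0 -0.0075 -0.484 0 0.8; 0 0 0 -0.0075 -0.484 0.03 0.8; 0 0 0 -0.0075 -0.484 0.08 0.8; 0 0 0 -0.0075 -0.484 0.115 0.8; 0 0 0 -0.0075 -0.484 0.14 0.8; 0 0 0 -0.0075 -0.484 0.155 0.8; 0 0 0 -0.0075 -0.484 0.155 0.8; 0 0 0 -0.0075 -0.484 0.155 0.3; 0 0 0 -0.0075 -0.484 0.155 0.3; 0 0 0 -0.0075 -0.484 0.155 0.3; 0 0 0 -0.0075 -0.484 0.155 0.3; 0 0 0 -0.0075 -0.484 0.155 0.3' 35
```

```text
time: 16.68
position: [0.4388, -0.1362, 0.0827]
tcp_rot: [[-0.969, 0.247, 0.001], [0.247, 0.969, -0.0], [-0.001, -0.0, -1.0]]
force: [-0.4, -0.3, 4.1]
finger_gap: 0.0438
```

```bash
python3 -m handwheel '0 0 0 0 0 -0.03 0.3; 0 0 0 0 0 -0.07 0.3; 0 0 0 0 0 -0.11 0.3; 0 0 0 0 0 -0.145 0.3; 0 0 0 -0.005 -0.03 -0.145 0.3; 0 0 0 -0.01 -0.07 -0.145 0.3; 0 0 0 -0.02 -0.11 -0.145 0.3; 0 0 0 -0.025 -0.15 -0.145 0.3; 0 0 0 -0.03 -0.18 -0.145 0.3; 0 0 0 -0.031 -0.195 -0.145 0.3; 0 0 0 -0.031 -0.195 -0.145 0.3; 0 0 0 -0.031 -0.195 -0.11 0.3; 0 0 0 -0.031 -0.195 -0.07 0.3; 0 0 0 -0.031 -0.195 -0.045 0.3; 0 0 0 -0.031 -0.195 -0.03 0.3; 0 0 0 -0.031 -0.195 -0.02 0.3; 0 0 0 -0.031 -0.195 -0.013 0.3; 0 0 0 -0.031 -0.195 -0.011 0.3; 0 0 0 -0.031 -0.195 -0.011 0.3' && python3 -m handwheel '0 0 0 0 0 0.0015 0.3; 0 0 0 0 0 0.0015 0.3; 0 0 0 0 0 0.0015 0.8; 0 0 0 0 0 0.0015 0.8; 0 0 0 0 0 0.0015 0.8; 0 0 0 0 0 -0.01 0.8; 0 0 0 0 0 -0.05 0.8; 0 0 0 0 0 -0.1 0.8; 0 0 0 0 0 -0.15 0.8; 0 0 0 0 0 -0.15 0.8; 0 0 0 0 0 -0.15 0.8'
python3 - <<'E'
from h import *
s=ctrl.sense();print(s["position"])
c=cam("wrist");cv2.imwrite("pics/w3.png",c["img"]);W=cloud(c);z=W[...,2]
k=(W[...,0]>.34)&(W[...,0]<.64)&(W[...,1]>-.44)&(W[...,1]<-.26)&(z<.2)
q=W[k&(z>.1)];print("herb",(q.min(0)+q.max(0))/2,q.max(0)-q.min(0))
q=W[k&(z>.03)&(z<.068)];print(cv2.minAreaRect(q[:,:2].astype(np.float32)))
E
```

```text
time: 19.05
position: [0.4205, -0.3329, 0.0937]
tcp_rot: [[-0.969, 0.247, 0.001], [0.247, 0.969, -0.0], [-0.001, -0.0, -1.0]]
force: [0.1, 0.6, -0.7]
finger_gap: 0.0436
time: 20.42
position: [0.4201, -0.3325, 0.2435]
tcp_rot: [[-0.969, 0.247, 0.0], [0.247, 0.969, -0.0], [-0.0, -0.0, -1.0]]
force: [-0.2, 0.3, -0.7]
finger_gap: 0.068
[ 0.4201 -0.3325  0.2435]
herb [ 0.4205 -0.3325  0.1088] [0.0439 0.044  0.0175]
((0.492092490196228, -0.35207298398017883), (0.09490134567022324, 0.2341553121805191), 74.88379669189453)
```

View pics/w3.png

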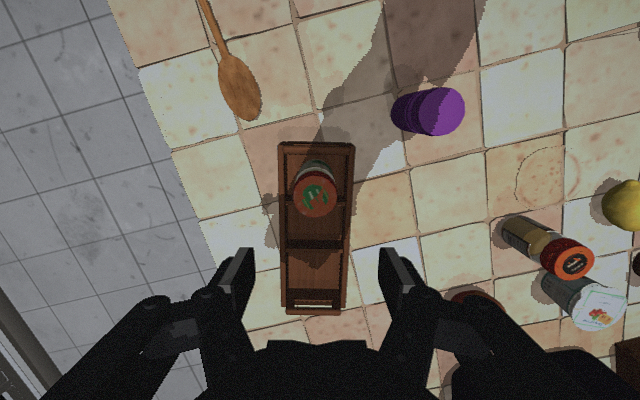

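Herb jar upright in the near narrow bay (316,193), about 1 mm off; the mill bay is at the far end. The black-marked orange-cap paprika is at (568,260), and it's next.

```bash
python3 -m handwheel '0 0 0 -0.01 0.04 0 0.8; 0 0 0 -0.03 0.09 0 0.8; 0 0 0 -0.045 0.14 0 0.8; 0 0 0 -0.06 0.19 0 0.8; 0 0 0 -0.07 0.24 0 0.8; 0 0 0 -0.083 0.288 0 0.8; 0 0 0 -0.083 0.288 0 0.8; 0 0 0 -0.083 0.288 0.05 0.8; 0 0 0 -0.083 0.288 0.1 0.8; 0 0 0 -0.083 0.288 0.13 0.8; 0 0 0 -0.083 0.288 0.15 0.8; 0 0 0 -0.083 0.288 0.16 0.8; 0 0 0 -0.083 0.288 0.16 0.8; 0 0 0 -0.083 0.288 0.16 0.3; 0 0 0 -0.083 0.288 0.16 0.3; 0 0 0 -0.083 0.288 0.16 0.3; 0 0 0 -0.083 0.288 0.16 0.3; 0 0 0 -0.083 0.288 0.16 0.3' 35
```

```text
time: 22.72
position: [0.5727, -0.0745, 0.0843]
tcp_rot: [[-0.969, 0.247, 0.002], [0.247, 0.969, -0.0], [-0.002, 0.0, -1.0]]
force: [-1.0, -0.9, 6.4]
finger_gap: 0.0434
```

```bash
python3 -m handwheel '0 0 0 0 0 -0.03 0.3; 0 0 0 0 0 -0.07 0.3; 0 0 0 0 0 -0.11 0.3; 0 0 0 0 0 -0.145 0.3; 0 0 0 0.001 -0.02 -0.145 0.3; 0 0 0 0.003 -0.06 -0.145 0.3; 0 0 0 0.006 -0.11 -0.145 0.3; 0 0 0 0.009 -0.16 -0.145 0.3; 0 0 0 0.012 -0.21 -0.145 0.3; 0 0 0 0.014 -0.25 -0.145 0.3; 0 0 0 0.0155 -0.28 -0.145 0.3; 0 0 0 0.0155 -0.2885 -0.145 0.3; 0 0 0 0.0155 -0.2885 -0.145 0.3; 0 0 0 0.0155 -0.2885 -0.145 0.3' && python3 -m handwheel '0 0 0 0 0 0.03 0.3; 0 0 0 0 0 0.07 0.3; 0 0 0 0 0 0.1 0.3; 0 0 0 0 0 0.12 0.3; 0 0 0 0 0 0.13 0.3; 0 0 0 0 0 0.134 0.3; 0 0 0 0 0 0.1355 0.3; 0 0 0 0 0 0.1355 0.3; 0 0 0 0 0 0.1355 0.3; 0 0 0 0 0 0.1355 0.8; 0 0 0 0 0 0.1355 0.8; 0 0 0 0 0 0.1355 0.8; 0 0 0 0 0 0.12 0.8; 0 0 0 0 0 0.08 0.8; 0 0 0 0 0 0.03 0.8; 0 0 0 0 0 -0.02 0.8; 0 0 0 0 0 -0.02 0.8; 0 0 0 0 0 -0.02 0.8'
python3 - <<'E'
from h import *
s=ctrl.sense();print(s["position"])
c=cam("wrist");cv2.imwrite("pics/w4.png",c["img"]);W=cloud(c);z=W[...,2]
k=(W[...,0]>.34)&(W[...,0]<.64)&(W[...,1]>-.44)&(W[...,1]<-.26)&(z<.2)
n,l,st,ce=cv2.connectedComponentsWithStats((k&(z>.1)).astype(np.uint8))
for i in range(1,n):
    if st[i,4]>200: q=W[l==i];print((q.min(0)+q.max(0))/2,q.max(0)-q.min(0))
q=W[k&(z>.03)&(z<.068)];print(cv2.minAreaRect(q[:,:2].astype(np.float32)))
c=cam("top");W=cloud(c);z=W[...,2]
q=W[(abs(W[...,0]-.6875)<.06)&(abs(W[...,1]-.1328)<.06)&(z>.115)&(z<.166)];print("mill head",len(q),(q.min(0)+q.max(0))/2,q.max(0)-q.min(0))
E
```

```text
time: 24.48
position: [0.4862, -0.3482, 0.2279]
tcp_rot: [[-0.969, 0.245, -0.0], [0.245, 0.969, 0.001], [0.0, 0.001, -1.0]]
force: [-0.2, 0.5, -1.5]
finger_gap: 0.0437
time: 26.72
position: [0.4853, -0.3497, 0.2486]
tcp_rot: [[-0.969, 0.247, 0.0], [0.247, 0.969, -0.0], [-0.0, -0.0, -1.0]]
force: [-0.5, 0.3, 0.2]
finger_gap: 0.0683
[ 0.4853 -0.3497  0.2486]
[ 0.4213 -0.3339  0.1094] [0.0452 0.0442 0.0164]
[ 0.4845 -0.3473  0.1086] [0.0439 0.0441 0.0169]
((0.4922913908958435, -0.35150808095932007), (0.09617287665605545, 0.23373377323150635), 74.97183227539062)
mill head 230 [0.6837 0.1317 0.1406] [0.046  0.0472 0.0501]
```

```bash
python3 -m handwheel '0 0 0 -0.005 0.04 0 0.9; 0 0 0 -0.015 0.1 0 0.9; 0 0 0 -0.023 0.16 0 0.9; 0 0 0 -0.032 0.22 0 0.9; 0 0 0 -0.041 0.28 0 0.9; 0 0 0 -0.05 0.34 0 0.9; 0 0 0 -0.06 0.4 0 0.9; 0 0 0 -0.068 0.46 0 0.9; 0 0 0 -0.075 0.5 0 0.9; 0 0 0 -0.076 0.5165 0 0.9; 0 0 0 -0.076 0.5165 0 0.9; 0 0 0 -0.076 0.5165 0 0.9; 0 0 0 -0.076 0.5165 0 0.9'
python3 - <<'E'
from h import *
s=ctrl.sense();R=np.array(s["tcp_rot"])
c=cam("wrist");cv2.imwrite("pics/w5.png",c["img"]);W=cloud(c);z=W[...,2]
q=W[(abs(W[...,0]-.6875)<.06)&(abs(W[...,1]-.1328)<.06)&(z>.125)&(z<.18)];m=(q.min(0)+q.max(0))/2
print(len(q),m,q.max(0)-q.min(0),R.T@(m-s["position"]))
E
```

```text
time: 28.45
position: [0.6868, 0.1294, 0.2487]
tcp_rot: [[-0.968, 0.25, 0.0], [0.25, 0.968, -0.001], [-0.001, -0.001, -1.0]]
force: [0.3, 0.5, 0.5]
finger_gap: 0.077
2236 [0.6839 0.1329 0.1505] [0.0492 0.0493 0.0381] [0.0038 0.0027 0.0982]
```

View pics/w5.png

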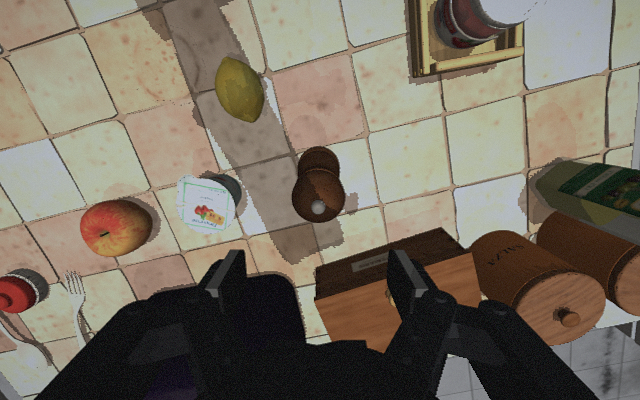

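Mill at (318,190), with the box and toaster behind it and lower than the palm. I'll grip the head.

```bash
python3 -m handwheel '0 0 0 0.0027 0 0.03 0.9; 0 0 0 0.0027 0 0.07 0.9; 0 0 0 0.0027 0 0.1 0.9; 0 0 0 0.0027 0 0.115 0.9; 0 0 0 0.0027 0 0.121 0.9; 0 0 0 0.0027 0 0.121 0.9; 0 0 0 0.0027 0 0.121 0.3; 0 0 0 0.0027 0 0.121 0.3; 0 0 0 0.0027 0 0.121 0.3; 0 0 0 0.0027 0 0.121 0.3; 0 0 0 0.0027 0 0.121 0.3; 0 0 0 0.0027 0 0.121 0.3' 40
```

```text
time: 30.0
position: [0.685, 0.1324, 0.1288]
tcp_rot: [[-0.969, 0.247, 0.002], [0.247, 0.969, 0.0], [-0.002, 0.001, -1.0]]
force: [-0.9, -0.1, 5.5]
finger_gap: 0.0466
```

```bash
python3 -m handwheel '0 0 0 0 0 -0.02 0.3; 0 0 0 0 0 -0.05 0.3; 0 0 0 0 0 -0.09 0.3; 0 0 0 0 0 -0.13 0.3; 0 0 0 0 0 -0.145 0.3; 0 0 0 0 -0.02 -0.145 0.3; 0 0 0 0 -0.06 -0.145 0.3; 0 0 0 0 -0.11 -0.145 0.3; 0 0 0 0 -0.16 -0.145 0.3; 0 0 0 0 -0.21 -0.145 0.3; 0 0 0 0 -0.26 -0.145 0.3; 0 0 0 0 -0.31 -0.145 0.3; 0 0 0 -0.001 -0.36 -0.145 0.3; 0 0 0 -0.001 -0.41 -0.145 0.3; 0 0 0 -0.002 -0.45 -0.145 0.3; 0 0 0 -0.002 -0.485 -0.145 0.3; 0 0 0 -0.002 -0.51 -0.145 0.3; 0 0 0 -0.002 -0.5175 -0.145 0.3; 0 0 0 -0.002 -0.5175 -0.145 0.3; 0 0 0 -0.002 -0.5175 -0.145 0.3' && python3 -m handwheel '0 0 0 0 0 0.03 0.3; 0 0 0 0 0 0.06 0.3; 0 0 0 0 0 0.09 0.3; 0 0 0 0 0 0.11 0.3; 0 0 0 0 0 0.125 0.3; 0 0 0 0 0 0.131 0.3; 0 0 0 0 0 0.134 0.3; 0 0 0 0 0 0.134 0.3; 0 0 0 0 0 0.134 0.3'
```

```text
time: 32.5
position: [0.5592, -0.3676, 0.2722]
tcp_rot: [[-0.97, 0.245, 0.0], [0.245, 0.97, 0.001], [-0.0, 0.001, -1.0]]
force: [-0.0, -0.4, -0.7]
finger_gap: 0.0463
time: 33.62
position: [0.5584, -0.3697, 0.1389]
tcp_rot: [[-0.969, 0.247, 0.001], [0.247, 0.969, -0.001], [-0.001, -0.0, -1.0]]
force: [-0.1, 0.4, -1.5]
finger_gap: 0.0461
```

Release, rise, back off, and check everything.

```bash
python3 -m handwheel '0 0 0 0 0 0.0015 0.3; 0 0 0 0 0 0.0015 0.3; 0 0 0 0 0 0.0015 0.3; 0 0 0 0 0 0.0015 0.85; 0 0 0 0 0 0.0015 0.85; 0 0 0 0 0 0.0015 0.85; 0 0 0 0 0 0.0015 0.85; 0 0 0 0 0 -0.02 0.85; 0 0 0 0 0 -0.07 0.85; 0 0 0 0 0 -0.12 0.85; 0 0 0 0 0 -0.15 0.85; 0 0 0 0.03 0.03 -0.15 0.85; 0 0 0 0.05 0.08 -0.15 0.85; 0 0 0 0.05 0.12 -0.15 0.85; 0 0 0 0.05 0.12 -0.15 0.85; 0 0 0 0.05 0.12 -0.15 0.85'
python3 - <<'E'
from h import *
s=ctrl.sense();print(s["position"])
t=cam("top");w=cam("wrist");sd=cam("side")
b=np.vstack([np.clip(t["img"][130:280,170:470]*1.8,0,255).astype(np.uint8)]);b=cv2.resize(b,(600,300))
o=np.vstack([b,cv2.resize(w["img"][:,:],(480,300)) if 0 else cv2.copyMakeBorder(cv2.resize(w["img"],(480,300)),0,0,0,120,0)]);cv2.imwrite("pics/fin.png",o)
cv2.imwrite("pics/finside.png",sd["img"])
for nm,c in(("top",t),("wrist",w)):
    W=cloud(c);z=W[...,2]
    for o,a,box in (("pale",-4.6,(.40,.63,.26,.41)),("dark",-15.2,(.34,.64,-.44,-.26))):
        k=(W[...,0]>box[0])&(W[...,0]<box[1])&(W[...,1]>box[2])&(W[...,1]<box[3])&(z<.2)
        q=W[k&(z>.03)&(z<.068)]
        if len(q)<300: continue
        r=cv2.minAreaRect(q[:,:2].astype(np.float32));print(nm,o,r)
        a=np.radians(a);E=np.array([[np.cos(a),-np.sin(a)],[np.sin(a),np.cos(a)]])
        n,l,st,ce=cv2.connectedComponentsWithStats((k&(z>.08)).astype(np.uint8))
        for i in range(1,n):
            if st[i,4]>40:
                p=W[l==i];h=np.nanpercentile(p[:,2],95);p=p[p[:,2]>h-.01];m=(p.min(0)+p.max(0))/2
                print("  ",((m[:2]-r[0])@E).round(4),"h",h.round(3))
    for o,x,y in (("tub",.6778,-.0063),("apple",.6888,-.151),("lemon",.5655,.0682)):
        q=W[(abs(W[...,0]-x)<.06)&(abs(W[...,1]-y)<.06)&(z>.03)&(z<.12)]
        if len(q)>40:q=q[q[:,2]>q[:,2].max()-.012];print("  ",o,((q.min(0)+q.max(0))/2)[:2]-[x,y])
E
```

```text
time: 35.62
position: [0.5394, -0.2414, 0.2884]
tcp_rot: [[-0.969, 0.247, -0.0], [0.247, 0.969, -0.001], [-0.0, -0.001, -1.0]]
force: [-0.2, 0.0, 0.4]
finger_gap: 0.0722
[ 0.5394 -0.2414  0.2884]
top pale ((0.5187448859214783, 0.33601114153862), (0.10976273566484451, 0.18072257936000824), 85.47930908203125)
   [ 0.0336 -0.0001] h 0.118
   [-0.0499 -0.0023] h 0.103
   tub [ 0.0032 -0.0003]
   apple [-0.0021 -0.0002]
   lemon [-0.0013 -0.0013]
wrist dark ((0.4922109842300415, -0.35151907801628113), (0.09531254321336746, 0.23349635303020477), 74.51128387451172)
   [-0.073  -0.0006] h 0.116
   [-0.0079  0.0022] h 0.116
   [0.0672 0.0004] h 0.173
   tub [0.0004 0.0001]
   apple [-0.0084  0.0003]
   lemon [-0.0024 -0.0029]
```

View pics/fin.png

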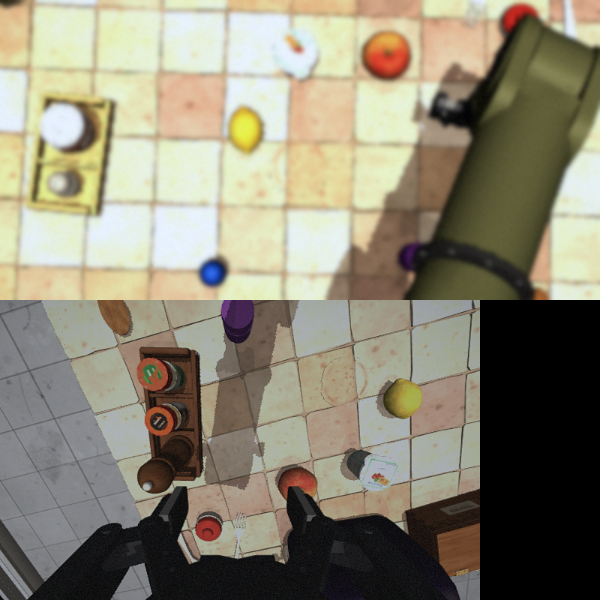

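View pics/finside.png

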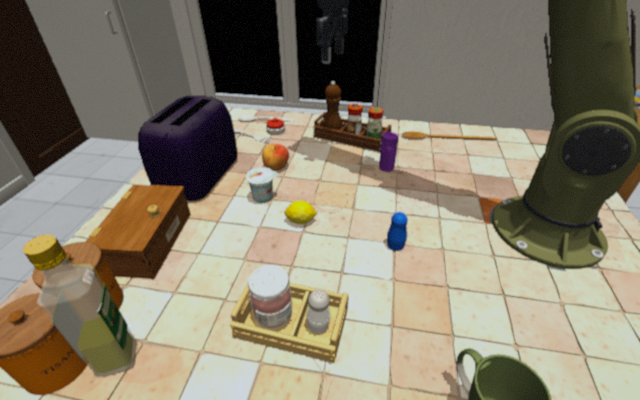

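All five items stand upright in their bays: jam (270,296), salt (317,310), mill (333,105), paprika (355,118) and herb (375,122) in the side view. The bystanders haven't moved and the robot is clear of everything.

```bash
python3 -c "from plant import ctrl; print(ctrl.finish_job())"
```

```text
the job is handed in; nothing more can be done
None
```

Both caddies are made up and the job is handed in, at about 36 s on the robot's clock; it reports no verdict. Jam and salt are in the pale caddy. The mill, herb jar (near narrow bay) and paprika jar (middle bay) are in the dark one.

**Placing:** in the last camera check, each item's centre was within 3 mm of its bay centre along the row and within about 2.5 mm across it. All five looked upright on the bay floors in the side view. I judged uprightness by eye and from top heights, not by measuring tilt angles.

**Bystanders:** the tub and lemon read within about 4 mm of their starts. The two final views disagreed on the apple: about 2 mm from the top camera, 8 mm from the wrist camera. The wrist reading is probably skewed because the gripper partly hid the apple; the limit is 30 mm either way. The purple and blue look-alikes were left alone.

**Not checked from two views:** in the last check, each caddy was measured by one camera only, because the arm hid the dark caddy from the top camera. No check failed.

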